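# Fit the heat sink on the main board

## Task

On the repair bench, take the tall, broad finned aluminium heat sink and fit it into the black retention frame on the main board in the open steel chassis: fully down on its seat, flat and square, fins up. Lower it in rather than dropping it, and leave the small square heat sink and the long slim one where they lie.

Things in the scene. Friction and masses are not known exactly. Their poses are not given: they have to be found in the camera images.
- sink_center (a point): Centre (half-way up) of the loose heat sink to fit: plain aluminium, straight upright fins on a base of equal width, 80 mm long (x, along the fins), 44 mm wide (y, grip across this from above), 46 mm tall (z), 0.15 to 0.3 kg. The tallest of three heat sinks lying fins up on the thin grey mat. Its ends are alike: a half turn makes no difference.
- pocket (a point): Centre of the pocket floor (steel seat plate, 4 mm above the green board), 90 mm (x) by 54 mm (y), z up. Walls: 4 black L-shaped corner posts 12 mm high, flared at the top; long sides open for 54 mm between them. Seated, the sink's underside is at this height, its centre 23 mm above. Fixed in a shallow steel chassis, 250 x 210 mm; its walls and board parts rise at most 12 mm above this point.
- square_sink: Loose small square aluminium heat sink, 50 x 50 x 22 mm, fins along its x; origin at the centre of its underside. To be left alone.
- slim_sink: Loose long slim aluminium heat sink, 105 mm (its x) by 28 mm (its y) by 30 mm tall; origin at the centre of its underside. To be left alone.
Not all that is in view belongs to the job. Leave any red look-alike of the part that bears sink_center alone.

How it is judged:
By the outcome, as a careful person would: the job done as asked, in the order asked, and still so for the second after the job is handed in, with the robot touching nothing.
It also fails if it takes over 35 s, if anything falls off the work surface, if the arm or the gripper's body presses on something with over 40 N, if the wrist force passes 120 N, or if a joint passes its speed limit or range.

## Robot

A 6-joint arm with a two-finger parallel gripper is mounted at the origin on the work surface. World frame = base frame: x ahead of the robot, y to its left, z up, the work surface at z = 0. Lengths are in m, angles in degrees, forces in N, time in s.
With the tool pointing down it reaches from about 0.3 to 0.75 m from the base axis. Payload 8.5 kg.
Tool frame: the origin (TCP) lies midway between the tips of the shut fingers; the grasp point (between the pads) lies env.tcp_to_grasp behind it (env.tcp_to_grasp is the distance from the TCP to the grasp point, in m); z points along the fingers, y is the line along which they close (so a half turn about z gives the same grasp; the last joint's range is limited). The gripper opens to 85 mm and grips with 20 to 120 N. Pads are 22 mm wide; open, the fingers measure 114 mm over their backs; the gripper's body (76 mm by 85 mm) begins 54 mm behind the grasp point. The pads swing forward as they close: fully open they stand 13 mm farther back than shut.
Start: joints at [52.58, 21.807, 74.336, -0, 83.858, -12.336], TCP at [0.233, 0.498, 0.201] pointing down, gripper open.
Joint ranges: [-178.18, 178.18], [-50.72, 133.34], [12.68, 142.11], [-81.47, 261.47], [9.98, 163.14], [-165.26, 165.26]. Speed limits (degrees/s): [136.94, 136.94, 180, 180, 180, 180].

## Interface

Orientations are given as a 3x3 rotation matrix whose columns are the frame's x, y, z axes.
In Python, from rig import observe, optics, job, env gives the robot as it stands. The module is installed in compiled form; this text tells all that it offers.
- The arm moves only by the shell command python3 -m jog 'ROWS' [FORCE]. ROWS is JSON, a list of rows, each a list of 7 numbers: the turn, a rotation vector about the tool's x, y, z in rad, then the shift along the tool's x, y, z in m, then the opening in per cent of the stroke, from 0 (shut) to 100 (fully open). A call has 1 to 10 rows; each row shifts and turns the commanded pose from where the row before left it, along the tool's axes as they then stand; what a row does not reach is not made up. A row lasts 1/8 s, in which the tool goes at most 62.5 mm and 10.7 degrees, less where a joint would pass 70% of its speed; a pose out of reach is approached as far as the arm can. A call is refused whole if a number of a shift passes 0.0625 or a number of a turn 0.188, either way. A call with a gripper value outside its range is refused whole. The fingers move at their own pace and stop on an object; FORCE is the grip in N (left out, the last holds). Time passes only in rows, so rows that do not move let the fingers close. It gives the time, the measured TCP pose, the force, the opening and the grip force at its end, in the units of the state.
- observe(): the state, without advancing time (a new reading comes with each control period).
- optics.get_image(name): name is "scene" or "top" or "wrist"; returns a dict with "pixels" (480x640x3 uint8, red, green, blue), "mtx" (3x3 intrinsics, pixels), "rvec" (rotation vector, rad) and "tvec" (3), from world to camera coordinates, as OpenCV has them. Camera axes: x right, y down, z forward; pixel columns grow to the right and rows downward; lengths in m; the calibration is good to about 2 mm. A picture is of the moment at which its call begins. There is no depth.
- job.close_job(): hands the job in; it is judged then, once.
The state is a dict: "time_s": time; "q": joint angles; "qvel": joint speeds; "joint_efforts": joint torques, N m; "position": TCP position; "tool_rot": TCP orientation; "ft_force": force on the tool from outside, world axes, zero at the start; "wrist_torque": the same for the moment, N m; "grip_width": finger opening in m; "gripper_force": force on a finger pad.
Only numpy, scipy, OpenCV 4.12 (cv2) and the standard library are available. Lean on these libraries where they do the work, as an engineer would, in place of code of your own. Each camera call takes 0.05 s, during which the arm holds its last target. There are 200 camera calls.

## Working session

There is one attempt and no reset: what is moved stays moved. The work goes in short steps, Python scripts to look and compute and a shell command to move; the robot and the scene stay as the last step left them, time stands still between calls to the robot, and variables do not carry over. Pictures are saved under pics/ and viewed, at most 10 in all, crops included, and the job is handed in when it is done.

```bash
mkdir -p pics; python3 - <<'E'
from rig import observe, optics, env
import cv2,numpy as np
s=observe();print(s['time_s'],s['position'],np.round(s['tool_rot'],3),s['grip_width'],env.tcp_to_grasp)
for n in ['top','scene']:
    im=optics.get_image(n);cv2.imwrite(f'pics/{n}0.png',im['pixels'][:,:,::-1])
    R=cv2.Rodrigues(im['rvec'])[0];print(n,-R.T@im['tvec'].ravel(),im['mtx'][0,0])
E
```

```text
0.0 [0.23295649 0.49785868 0.20030927] [[-0.906  0.424 -0.001]
 [ 0.424  0.906 -0.001]
 [ 0.    -0.001 -1.   ]] 0.08565805878450336 0.0187
top [ 0.51244332 -0.00711835  0.8113367 ] 442.47185337168685
scene [ 1.28469392 -0.17151128  0.93419105] 533.2934684139649
```

View pics/top0.png

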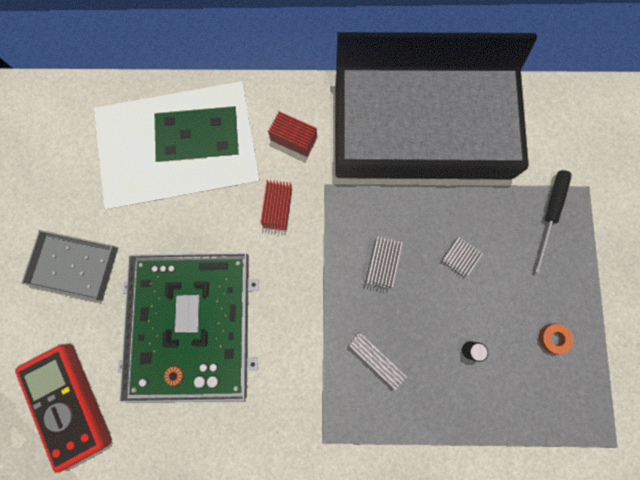

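View pics/scene0.png

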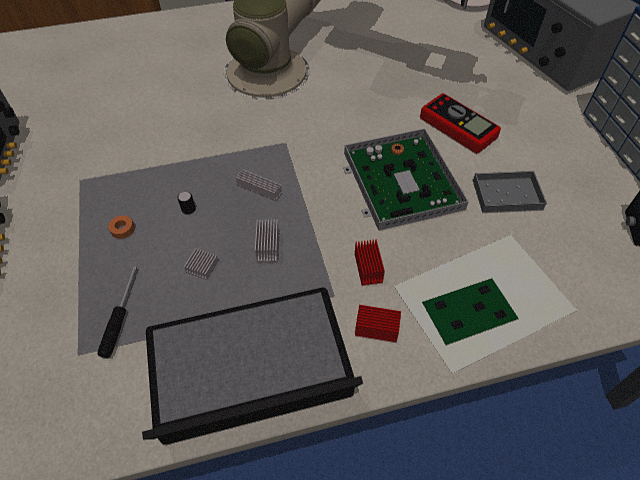

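The top view shows three bare sinks on the mat: (384,264), (462,257) and (377,361). There are also red look-alikes at (293,133) and (277,206), and the frame is at (187,314). The broad, tall sink is (384,264), which is (267,240) in the scene view. (462,257) is small and square, and (377,361) is long and slim. I'll confirm this with an enlarged crop and measure.

```bash
cat > h.py <<'E'
import cv2,numpy as np
def ray(im,pts,z):
    R=cv2.Rodrigues(np.array(im['rvec']))[0];C=-R.T@np.ravel(im['tvec'])
    p=cv2.undistortPoints(np.array(pts,float).reshape(-1,1,2),im['mtx'],None).reshape(-1,2)
    d=np.c_[p,np.ones(len(p))]@R
    return C+d*((z-C[2])/d[:,2])[:,None]
def proj(im,P):
    return cv2.projectPoints(np.array(P,float).reshape(-1,1,3),np.array(im['rvec']),np.array(im['tvec']),im['mtx'],None)[0].reshape(-1,2)
def rect(P):
    (c,(w,h),a)=cv2.minAreaRect((P[:,:2]*1000).astype(np.float32))
    if w<h: w,h,a=h,w,a+90
    return np.round(c,1),round(w,1),round(h,1),round((a+90)%180-90,1)
E
python3 - <<'E'
from rig import optics
from h import *
im=optics.get_image('top');px=im['pixels']
a=cv2.resize(px[225:305,350:430],(400,400),interpolation=cv2.INTER_CUBIC)
b=cv2.resize(px[274:354,147:227],(400,400),interpolation=cv2.INTER_CUBIC)
cv2.imwrite('pics/crop1.png',np.hstack([a,b])[:,:,::-1])
g=cv2.cvtColor(px,cv2.COLOR_RGB2GRAY);hsv=cv2.cvtColor(px,cv2.COLOR_RGB2HSV)
m=np.uint8(g>140);m[:190]=0;m[:,:330]=0;m[440:]=0;m[:,500:]=0
m=cv2.morphologyEx(m,cv2.MORPH_CLOSE,np.ones((5,5)))
for c in cv2.findContours(m,0,1)[0]:
    if cv2.contourArea(c)>200: print('sink',cv2.boundingRect(c),rect(ray(im,c,.048)),np.round(rect(c[:,0].astype(float)/1000)[0]))
m=np.uint8((g>130)&(hsv[:,:,1]<50));m[:285]=0;m[345:]=0;m[:,:165]=0;m[:,210:]=0
for c in cv2.findContours(m,0,1)[0]:
    if cv2.contourArea(c)>100: print('plate',cv2.boundingRect(c),rect(ray(im,c,.02)))
m=np.uint8(g<35);m[:275]=0;m[355:]=0;m[:,:155]=0;m[:,218:]=0
cs=[c for c in cv2.findContours(m,0,1)[0] if cv2.contourArea(c)>40]
for c in cs: print('post',cv2.boundingRect(c))
print(rect(ray(im,np.vstack(cs),.03)))
E
```

```text
sink (443, 225, 57, 170) (array([ 532.8, -267.4]), 281.7, 97.4, 1.6) [475. 310.]
sink (330, 196, 105, 244) (array([ 522.9, -105.2]), 405.3, 167.4, 0.3) [382. 318.]
plate (175, 295, 24, 37) (array([517.7, 231.1]), 62.9, 39.6, 1.4)Traceback (most recent call last):
  File "<stdin>", line 18, in <module>
    return _nx.concatenate(arrs, 0, dtype=dtype, casting=casting)
           ~~~~~~~~~~~~~~~^^^^^^^^^^^^^^^^^^^^^^^^^^^^^^^^^^^^^^^
ValueError: need at least one array to concatenate
```

View pics/crop1.png

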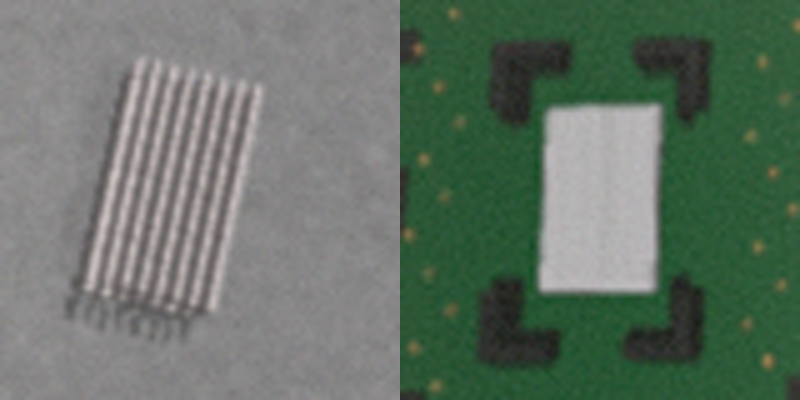

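The left crop shows the broad finned sink, with fin-top corners at about (137,60), (262,87), (213,308) and (85,290). The right crop shows the four black L posts around the steel seat, with outer corners (495,42), (712,40), (703,358) and (480,360).

```bash
python3 - <<'E'
from rig import optics
from h import *
im=optics.get_image('top')
s=np.array([[137,60],[262,87],[213,308],[85,290]])/5+[349.6,224.6]
p=(np.array([[495,42],[712,40],[703,358],[480,360]])-[400,0])/5+[146.6,273.6]
pl=(np.array([[547,104],[662,104],[657,291],[538,291]])-[400,0])/5+[146.6,273.6]
def show(n,P):
    e=P[0]+P[1]-P[2]-P[3]; f=P[0]-P[1]+P[3]-P[2]
    print(n,P.mean(0).round(4),np.round([np.hypot(*e[:2])/2,np.hypot(*f[:2])/2],4),np.degrees([np.arctan2(e[1],e[0]),np.arctan2(f[1],f[0])]).round(1))
show('sink',ray(im,s,.048)); show('posts',ray(im,p,.03));show('plate',ray(im,pl,.02))
E
```

```text
sink [ 0.6082 -0.1155  0.048 ] [0.081  0.0443] [-13.5  80.3]
posts [0.5171 0.2287 0.03  ] [0.109  0.0768] [ 1.6 91.1]
plate [0.5176 0.2305 0.02  ] [0.0649 0.0414] [ 1.6 90.6]
```

```bash
python3 -m jog '[[0,0,0,-0.04,-0.0265,0,100],[0,0,0,-0.04,-0.0265,0,100],[0,0,0,-0.04,-0.0265,0,100],[0,0,0,-0.04,-0.0265,0,100],[0,0,0,-0.04,-0.0265,0,100],[0,0,0,-0.04,-0.0265,0,100],[0,0,0,-0.04,-0.0265,0,100],[0,0,0,-0.04,-0.0265,0,100],[0,0,0,-0.04,-0.0265,0,100],[0,0,0,-0.04,-0.0265,0,100]]' 40
python3 -m jog '[[0,0,0,-0.04,-0.0265,0,100],[0,0,0,-0.04,-0.0265,0,100],[0,0,0,-0.04,-0.0265,0,100],[0,0,0,-0.04,-0.0265,0,100],[0,0,0,-0.04,-0.0265,0,100],[0,0,-0.105,0,0,0,100],[0,0,-0.105,0,0,0,100],[0,0,0,0,0,0,100]]'
python3 - <<'E'
from rig import optics,observe
from h import *
s=observe();print(s['q'],np.round(s['tool_rot'],3),s['ft_force'])
im=optics.get_image('wrist');cv2.imwrite('pics/w1.png',im['pixels'][:,:,::-1])
print(proj(im,[[.608,-.1155,.048],[s['position'][0],s['position'][1],.048]]))
E
```

```text
time_s: 1.45
position: [0.4837, 0.087, 0.2009]
tool_rot: [[-0.906, 0.424, -0.0], [0.424, 0.906, 0.0], [0.0, 0.0, -1.0]]
ft_force: [0.9, 0.2, 0.0]
grip_width: 0.0853
gripper_force: 0.0
time_s: 2.45
position: [0.608, -0.1163, 0.2006]
tool_rot: [[-0.974, 0.227, -0.001], [0.227, 0.974, 0.0], [0.001, 0.0, -1.0]]
ft_force: [-0.4, 0.2, 0.5]
grip_width: 0.0853
gripper_force: 0.0
[-2.17735678e+01  2.89258813e+01  6.24949836e+01 -1.54254512e-03
  8.86127669e+01 -9.86611031e+01] [[-0.974  0.227 -0.001]
 [ 0.227  0.974  0.   ]
 [ 0.001  0.    -1.   ]] [-0.4074403   0.19304355  0.45831155]
[[323.94464547 215.94853135]
 [322.93617363 216.14912854]]
```

View pics/w1.png

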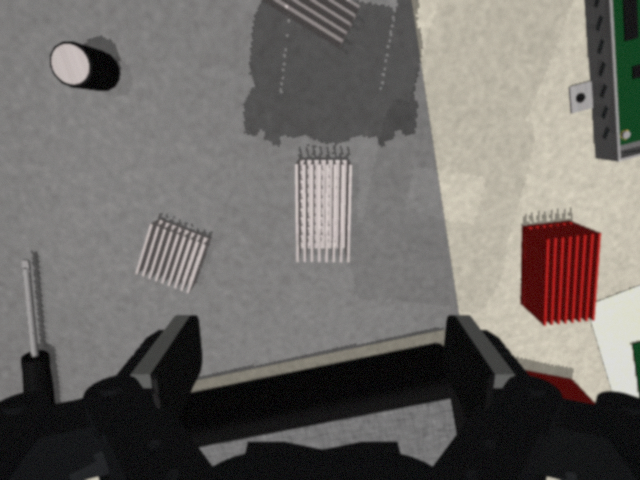

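The wrist view shows the plain sink centred at about (323,210) between the fingers and already aligned with them. Its fin tops span x 296–351, y 160–262. I'll check this against the projected estimate.

```bash
python3 - <<'E'
from rig import optics,observe
from h import *
im=optics.get_image('wrist');px=im['pixels']
g=cv2.cvtColor(px,cv2.COLOR_RGB2GRAY);m=np.uint8(g>170);m[:120]=0;m[300:]=0;m[:,:270]=0;m[:,380:]=0
m=cv2.morphologyEx(m,cv2.MORPH_CLOSE,np.ones((9,9)))
for c in cv2.findContours(m,0,1)[0]:
    if cv2.contourArea(c)>500: print(cv2.boundingRect(c),rect(ray(im,c,.048)))
R=cv2.Rodrigues(im['rvec'])[0];print(-R.T@np.ravel(im['tvec']))
for yaw in [-13]:
    a=np.radians(yaw);u=np.array([np.cos(a),np.sin(a)]);v=np.array([-u[1],u[0]])
    for z in [.048,.002]: print(z,proj(im,[[*(np.array([.6082,-.1155])+.04*i*u+.022*j*v),z] for i,j in [(1,1),(1,-1),(-1,-1),(-1,1)]]).round(0).tolist())
E
```

```text
(295, 161, 57, 100) (array([ 604.8, -115.8]), 81.4, 44.2, -13.4)
[ 0.53493514 -0.09964305  0.37400926]
0.048 [[350.0, 263.0], [298.0, 263.0], [296.0, 166.0], [352.0, 166.0]]
0.002 [[347.0, 247.0], [300.0, 247.0], [299.0, 160.0], [348.0, 160.0]]
```

```bash
python3 -m jog '[[0,0,0,0.001,0,0.045,100],[0,0,0,0,0,0.045,100],[0,0,0,0,0,0.045,100],[0,0,0,0,0,0.035,100],[0,0,0,0,0,0.02,100],[0,0,0,0,0,0,0],[0,0,0,0,0,0,0],[0,0,0,0,0,0,0],[0,0,0,0,0,0,0],[0,0,0,0,0,0,0]]' 60
```

```text
time_s: 3.8
position: [0.6079, -0.1162, 0.0127]
tool_rot: [[-0.974, 0.226, 0.003], [0.226, 0.974, -0.001], [-0.003, -0.0, -1.0]]
ft_force: [-0.9, 1.0, 7.4]
grip_width: 0.0413
gripper_force: 60.8
```

```bash
python3 -m jog '[[0,0,0,0,0,-0.015,0],[0,0,0,0,0,-0.035,0],[0,0,0,0,0,-0.045,0],[0,0,0,0,0,-0.045,0],[0,0,0,0,0,0,0],[0,0,0,0,0,0,0]]'
python3 - <<'E'
from rig import optics,observe
from h import *
s=observe()
im=optics.get_image('wrist');cv2.imwrite('pics/w2.png',im['pixels'][:,:,::-1])
T=np.array(s['tool_rot']);d=np.array([.5174,.2295,s['position'][2]])-s['position'];print(T.T@d, s['position'],s['ft_force'])
E
```

```text
time_s: 4.55
position: [0.6065, -0.1158, 0.1505]
tool_rot: [[-0.974, 0.226, -0.001], [0.226, 0.974, 0.0], [0.001, 0.0, -1.0]]
ft_force: [-0.6, -0.1, -2.6]
grip_width: 0.0413
gripper_force: 61.2
[1.64823253e-01 3.16288344e-01 2.48757005e-04] [ 0.60650492 -0.11584823  0.15047394] [-0.58355537 -0.07542798 -2.61408782]
```

View pics/w2.png

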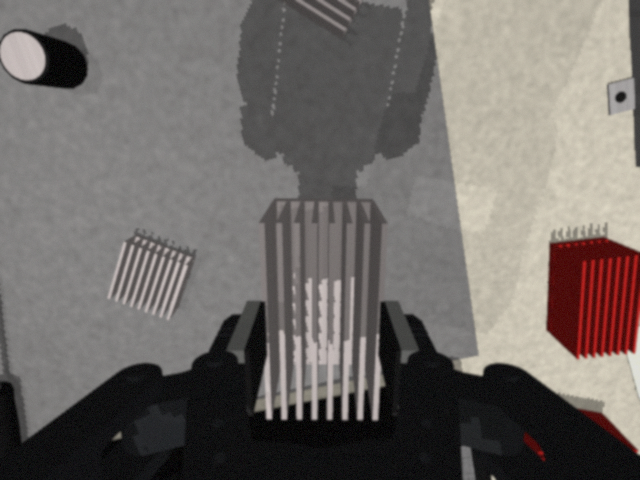

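The sink is held level: its top near edge is at (264–384, 222), its far edge at y 420, and its lower near edge at y 200. Next I carry it to just beyond the pocket and look at the frame from above.

```bash
python3 - <<'E'
from rig import optics,observe
from h import *
s=observe();T=np.array(s['tool_rot']);im=optics.get_image('wrist')
for z,p in [(.186,[(264,222),(384,222),(384,420),(264,420)]),(.140,[(273,200),(372,200)])]:
    print(z,((ray(im,p,z)-s['position'])@T*1000).round(1).tolist())
E
python3 -m jog '[[0,0,0,0.0118,0.0416,0,0],[0,0,0,0.0118,0.0416,0,0],[0,0,0,0.0118,0.0416,0,0],[0,0,0,0.0118,0.0416,0,0],[0,0,0,0.0118,0.0416,0,0],[0,0,0,0.0118,0.0416,0,0],[0,0,0,0.0118,0.0416,0,0],[0,0,0,0.0118,0.0416,0,0],[0,0,-0.1265,0,0,0,0],[0,0,-0.1265,0,0,0,0]]'
python3 -m jog '[[0,0,0,0,0,0,0],[0,0,0,0,0,0,0]]'
python3 - <<'E'
from rig import optics,observe
from h import *
im=optics.get_image('wrist');cv2.imwrite('pics/w3.png',im['pixels'][:,:,::-1])
np.savez('w3.npz',**{k:np.array(im[k]) for k in('rvec','tvec','mtx')},pos=observe()['position'])
E
```

```text
0.186 [[41.4, -20.4, -36.1], [41.3, 20.5, -36.1], [-39.4, 23.9, -36.3], [-39.3, -23.7, -36.3]]
0.14 [[40.2, -22.6, 9.9], [40.2, 21.8, 9.9]]
time_s: 5.9
position: [0.5896, 0.2301, 0.1494]
tool_rot: [[-1.0, -0.03, -0.003], [-0.03, 1.0, -0.001], [0.003, -0.001, -1.0]]
ft_force: [0.0, -0.4, -2.0]
grip_width: 0.0414
gripper_force: 61.3
time_s: 6.15
position: [0.5901, 0.2293, 0.1503]
tool_rot: [[-1.0, -0.023, -0.001], [-0.023, 1.0, -0.0], [0.001, -0.0, -1.0]]
ft_force: [-0.1, 1.0, -1.4]
grip_width: 0.0413
gripper_force: 61.3
```

View pics/w3.png

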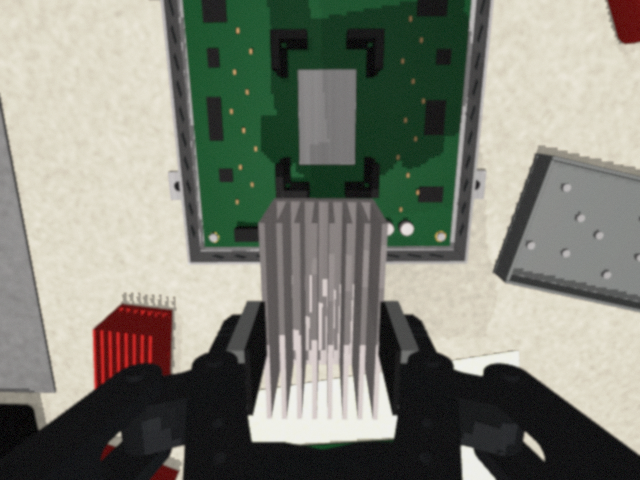

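The frame is visible in the wrist view: seat plate corners (298,70), (356,70), (356,164) and (298,164), with posts spanning x 272–383, y 30–195. I'll triangulate it with the top view and check the held sink for pitch.

```bash
python3 - <<'E'
from rig import optics,observe
from h import *
s=observe();T=np.array(s['tool_rot']);im=optics.get_image('wrist');t=optics.get_image('top');sc=optics.get_image('scene')
g=im['pixels'];g1=cv2.cvtColor(g,cv2.COLOR_RGB2GRAY);h1=cv2.cvtColor(g,cv2.COLOR_RGB2HSV)
m=np.uint8((g1>90)&(h1[:,:,1]<60));m[:55]=0;m[180:]=0;m[:,:285]=0;m[:,370:]=0
c=max(cv2.findContours(m,0,1)[0],key=cv2.contourArea);bx=cv2.boundingRect(c);print('plate wrist',bx)
x,y,w,h=bx;A=np.array([(x,y),(x+w-1,y),(x+w-1,y+h-1),(x,y+h-1)],float)
# corners in top view matched (wrist is turned half: wrist up = -x, wrist right = +y)
pl=(np.array([[547,104],[662,104],[657,291],[538,291]])-[400,0])/5+[146.6,273.6] # (+x+y),(+x-y),(-x-y),(-x+y)
B=pl[[2,3,0,1]]
def P(i):return i['mtx']@np.c_[cv2.Rodrigues(np.array(i['rvec']))[0],np.ravel(i['tvec'])]
X=cv2.triangulatePoints(P(im),P(t),A.T,B.T);X=(X[:3]/X[3]).T;print('tri',X.round(4).tolist(),X.mean(0).round(4))
for z in (.012,.016,.02):
    Y=ray(im,A,z);Z=ray(t,B,z);print(z,Y.mean(0).round(4),Z.mean(0).round(4),'yaw',np.degrees(np.arctan2(*(Y[2]+Y[3]-Y[0]-Y[1])[[1,0]])).round(2))
p=s['position'];L=lambda i,j,k:p+T@np.array([i,j,k])
Q=[L(i,j,k) for k in(-.036,.010) for i,j in[(.04,-.022),(.04,.022),(-.04,.022),(-.04,-.022)]]
print(proj(im,Q).round().tolist());q=proj(sc,Q);print(q.round().tolist())
cx,cy=q.mean(0).astype(int);a=cv2.resize(sc['pixels'][cy-50:cy+50,cx-35:cx+35],(400,571))[:560];b=cv2.resize(g[190:430,240:400],(373,560))
cv2.imwrite('pics/hold.png',np.hstack([a,b])[:,:,::-1]);print(cx,cy)
E
```

```text
plate wrist (298, 69, 58, 96)
tri [[0.484, 0.2097, 0.0175], [0.4841, 0.248, 0.0287], [0.5482, 0.2526, 0.0163], [0.5486, 0.2108, 0.0192]] [0.5162 0.2303 0.0204]
0.012 [0.5143 0.2305 0.012 ] [0.5176 0.2329 0.012 ] yaw 1.44
0.016 [0.5143 0.2304 0.016 ] [0.5176 0.2317 0.016 ] yaw 1.44
0.02 [0.5143 0.2304 0.02  ] [0.5176 0.2305 0.02  ] yaw 1.44
[[259.0, 226.0], [387.0, 226.0], [378.0, 421.0], [268.0, 421.0], [274.0, 201.0], [372.0, 201.0], [366.0, 357.0], [279.0, 357.0]]
[[412.0, 139.0], [432.0, 135.0], [448.0, 162.0], [427.0, 166.0], [409.0, 155.0], [428.0, 151.0], [444.0, 178.0], [424.0, 182.0]]
427 158
```

View pics/hold.png

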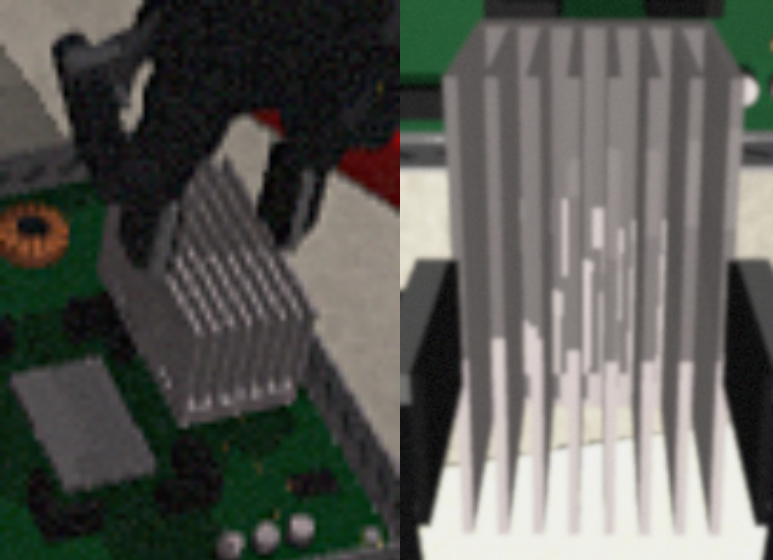

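The hold is level and square: the fin edges match the level prediction within 3 px. The sink sits about 1 mm toward the base in the hand. Next I move above the pocket and lower to just over the posts.

```bash
python3 -m jog '[[0,0,0,0.0246,0.0009,0,0],[0,0,0,0.0246,0.0009,0,0],[0,0,0,0.0245,0.0009,0,0],[0,0,0,0,0,0.03,0],[0,0,0,0,0,0.03,0],[0,0,0,0,0,0.025,0],[0,0,0,0,0,0,0],[0,0,0,0,0,0,0]]'
python3 - <<'E'
from rig import optics,observe
from h import *
im=optics.get_image('wrist');sc=optics.get_image('top');print(observe()['position'])
q=proj(sc,[[.517,.23,.04]])[0].astype(int);print(q)
b=cv2.resize(sc['pixels'][q[1]-60:q[1]+60,q[0]-40:q[0]+40],(380,570));a=im['pixels'][90:375,225:430];a=cv2.resize(a,(410,570))
cv2.imwrite('pics/pre.png',np.hstack([a,b])[:,:,::-1])
E
```

```text
time_s: 7.35
position: [0.5172, 0.2304, 0.067]
tool_rot: [[-1.0, -0.025, 0.002], [-0.025, 1.0, 0.0], [-0.002, 0.0, -1.0]]
ft_force: [-0.1, 0.6, -0.8]
grip_width: 0.0413
gripper_force: 61.3
[0.51721817 0.23047614 0.06719542]
[183 313]
```

View pics/pre.png

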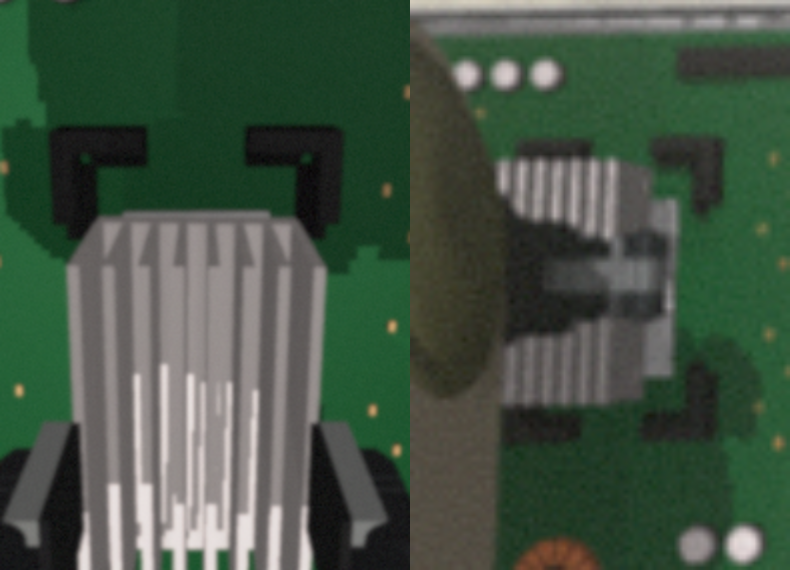

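The wrist crop shows the sink base (100–298) centred within the posts (50–343), and the visible near base edge is at y 218 with the post outer edge at y 127. I'll check the x gap before lowering.

```bash
python3 - <<'E'
from rig import optics,observe
from h import *
im=optics.get_image('wrist');s=observe();z=s['position'][2]-.010
a=ray(im,[(225+100/2,90+218/2),(225+298/2,90+218/2)],z);print('base edge',a.round(4).tolist(),'-> centre x',a[:,0].mean()+.04,'y',a[:,1].mean()-.001)
for zz in(.026,.03,.034):
    b=ray(im,[(225+25,90+127/2),(225+343/2,90+127/2)],zz);print(zz,b.round(4).tolist(),'pocket x',b[:,0].mean()+.0545,'y',b[:,1].mean()+.001)
E
```

```text
base edge [[0.4771, 0.2081, 0.057], [0.476, 0.2524, 0.057]] -> centre x 0.5165203083473957 y 0.22927543092576114
0.026 [[0.46, 0.1922, 0.026], [0.4582, 0.2665, 0.026]] pocket x 0.5135575291339738 y 0.23036737165293167
0.03 [[0.4596, 0.1929, 0.03], [0.4579, 0.2658, 0.03]] pocket x 0.5132352977428181 y 0.23034815334535128
0.034 [[0.4593, 0.1936, 0.034], [0.4575, 0.2651, 0.034]] pocket x 0.5129130663516622 y 0.23032893503777085
```

```bash
python3 -m jog '[[0,0,0,0.002,-0.0006,0.01,0],[0,0,0,0,0,0.008,0],[0,0,0,0,0,0.005,0],[0,0,0,0,0,0.004,0],[0,0,0,0,0,0.004,0],[0,0,0,0,0,0.002,0],[0,0,0,0,0,0,0]]'
```

```text
time_s: 8.38
position: [0.5145, 0.2297, 0.0329]
tool_rot: [[-1.0, -0.025, -0.0], [-0.025, 1.0, -0.0], [0.0, -0.0, -1.0]]
ft_force: [0.1, 0.2, -1.8]
grip_width: 0.0416
gripper_force: 61.3
```

```bash
python3 -m jog '[[0,0,0,0,0,0.0015,0],[0,0,0,0,0,0.0015,0],[0,0,0,0,0,0,0]]'; python3 -m jog '[[0,0,0,0,0,0.001,0],[0,0,0,0,0,0.001,0],[0,0,0,0,0,0,0]]'
```

```text
time_s: 8.75
position: [0.5145, 0.2297, 0.0298]
tool_rot: [[-1.0, -0.025, -0.0], [-0.025, 1.0, -0.0], [0.0, -0.0, -1.0]]
ft_force: [-0.3, -0.0, -1.0]
grip_width: 0.0415
gripper_force: 61.3
time_s: 9.12
position: [0.5145, 0.2297, 0.0279]
tool_rot: [[-1.0, -0.025, -0.0], [-0.025, 1.0, -0.0], [0.0, -0.0, -1.0]]
ft_force: [-0.0, -0.0, -1.4]
grip_width: 0.0414
gripper_force: 61.3
```

```bash
for i in 1; do python3 -m jog '[[0,0,0,0,0,0.001,0],[0,0,0,0,0,0.001,0],[0,0,0,0,0,0,0]]'|grep -E 'posi|force'; done;  python3 -m jog '[[0,0,0,0,0,0.001,0],[0,0,0,0,0,0,0]]'|grep -E 'posi|force'
```

```text
position: [0.5146, 0.2298, 0.0276]
ft_force: [-4.5, 0.2, 14.4]
gripper_force: 63.2
position: [0.5146, 0.2299, 0.0275]
ft_force: [-8.4, -1.8, 23.3]
gripper_force: 64.2
```

```bash
python3 -m jog '[[0,0,0,0,0,-0.0015,0],[0,0,0,0,0,-0.001,0],[0,0,0,0,0,0,0]]'|grep -E 'posi|force'
python3 - <<'E'
from rig import optics,observe
from h import *
im=optics.get_image('wrist');sc=optics.get_image('scene')
q=proj(sc,[[.517,.23,.035]])[0].astype(int);print(q)
b=cv2.resize(sc['pixels'][q[1]-40:q[1]+50,q[0]-32:q[0]+32],(400,570));a=im['pixels'][130:330,255:395];a=cv2.resize(a,(400,570))
cv2.imwrite('pics/in.png',np.hstack([a,b])[:,:,::-1])
E
```

```text
position: [0.5146, 0.2298, 0.0277]
ft_force: [-2.2, 0.3, 5.9]
gripper_force: 62.2
[407 176]
```

View pics/in.png

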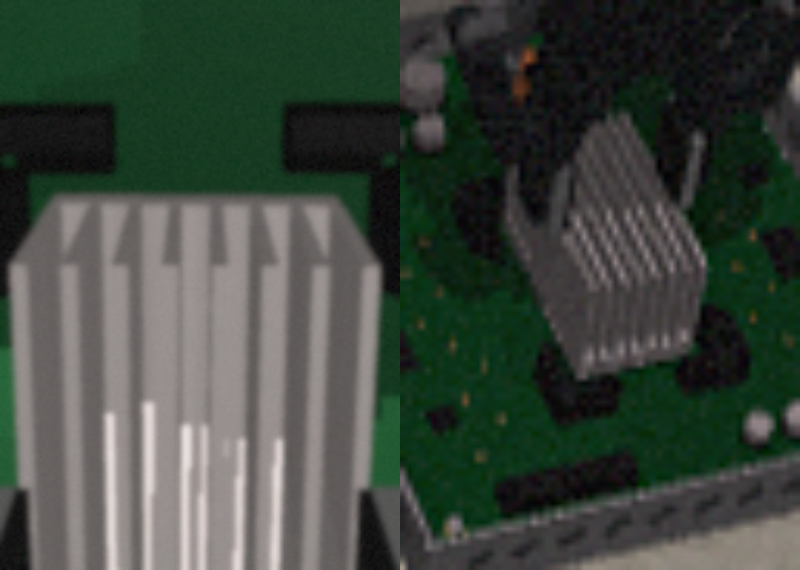

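The scene crop shows the +x end's base edge, (585,375)–(690,350), in full in front of the far posts. With the -x reaction force, this means the sink may be resting on a post rim rather than on the seat. I'll quantify that before releasing.

```bash
python3 - <<'E'
from rig import optics,observe
from h import *
im=optics.get_image('wrist');sc=optics.get_image('scene');t=optics.get_image('top')
w=lambda u,v:(255+u/2.857,130+v/2.85)
S=lambda u,v:(375+(u-400)/6.25,136+v/6.333)
print('sink near base wrist',ray(im,[w(50,195),w(338,195)],.0176).round(4).tolist())
print('sink far base scene',ray(sc,[S(585,375),S(690,350)],.0176).round(4).tolist())
for z in(.012,.018,.024): print(z,'post near outer/inner',ray(im,[w(100,103),w(100,170),w(300,103),w(300,170)],z)[:,0].round(4))
p=(np.array([[495,42],[712,40],[703,358],[480,360]])-[400,0])/5+[146.6,273.6]
for z in(.012,.018,.024): print('top posts',z,ray(t,p,z).mean(0).round(4), 'scene outer far',ray(sc,[S(565,418),S(745,365)],z).round(4).tolist())
d=np.load('w3.npz');pl=[(298,70),(356,70),(356,164),(298,164)]
po=[(272,30),(383,30),(379,195),(276,195)]
for z in(.006,.012,.018,.024):
  for n,q in(('plate',pl),('post',po)):
    Y=ray(d,q,z);print('w3',n,z,Y.mean(0).round(4),'len',np.hypot(*((Y[2]+Y[3]-Y[0]-Y[1])[:2]/2)).round(4),'wid',np.hypot(*((Y[1]+Y[2]-Y[0]-Y[3])[:2]/2)).round(4))
E
```

```text
sink near base wrist [[0.4742, 0.2062, 0.0176], [0.4731, 0.2514, 0.0176]]
sink far base scene [[0.555, 0.2111, 0.0176], [0.5536, 0.2524, 0.0176]]
0.012 post near outer/inner [0.4603 0.4709 0.4595 0.4702]
0.018 post near outer/inner [0.4596 0.47   0.4589 0.4692]
0.024 post near outer/inner [0.459  0.469  0.4582 0.4682]
top posts 0.012 [0.5172 0.2341 0.012 ] scene outer far [[0.568, 0.1995, 0.012], [0.5611, 0.2719, 0.012]]
top posts 0.018 [0.5172 0.2323 0.018 ] scene outer far [[0.5726, 0.1971, 0.018], [0.5659, 0.269, 0.018]]
top posts 0.024 [0.5172 0.2305 0.024 ] scene outer far [[0.5773, 0.1946, 0.024], [0.5706, 0.2661, 0.024]]
w3 plate 0.006 [0.5145 0.2309 0.006 ] len 0.066 wid 0.0426
w3 post 0.006 [0.5135 0.2312 0.006 ] len 0.1154 wid 0.0784
w3 plate 0.012 [0.5145 0.2308 0.012 ] len 0.0648 wid 0.0418
w3 post 0.012 [0.5135 0.2312 0.012 ] len 0.1133 wid 0.0769
w3 plate 0.018 [0.5145 0.2308 0.018 ] len 0.0635 wid 0.041
w3 post 0.018 [0.5135 0.2311 0.018 ] len 0.1111 wid 0.0754
w3 plate 0.024 [0.5145 0.2307 0.024 ] len 0.0623 wid 0.0402
w3 post 0.024 [0.5136 0.231  0.024 ] len 0.1089 wid 0.0739
```

Rays put the sink at x .474–.554 inside the posts' inner span of about .469–.559, so it may well be seated. A gentle sideways probe just above contact will tell: if it's in the pocket, the posts will stop it after about 5 mm.

```bash
python3 -m jog '[[0,0,0,0,0,-0.0015,0],[0,0,0,0,0,0,0]]'|grep -E 'posi|ft_f'
python3 -m jog '[[0,0,0,-0.002,0,0,0],[0,0,0,-0.001,0,0,0],[0,0,0,0,0,0,0]]'|grep -E 'posi|ft_f'
python3 -m jog '[[0,0,0,-0.001,0,0,0],[0,0,0,0,0,0,0]]'|grep -E 'posi|ft_f'
python3 -m jog '[[0,0,0,-0.001,0,0,0],[0,0,0,0,0,0,0]]'|grep -E 'posi|ft_f'
```

```text
position: [0.5146, 0.2297, 0.0286]
ft_force: [-0.4, -0.6, -1.9]
position: [0.5176, 0.2297, 0.0288]
ft_force: [-0.5, -0.2, -1.1]
position: [0.5186, 0.2298, 0.0289]
ft_force: [-0.0, 0.2, -2.1]
position: [0.5196, 0.2298, 0.0289]
ft_force: [-0.8, -0.3, -1.9]
```

```bash
python3 -m jog '[[0,0,0,-0.001,0,0,0],[0,0,0,0,0,0,0]]'|grep -E 'posi|ft_f'
python3 -m jog '[[0,0,0,-0.001,0,0,0],[0,0,0,0,0,0,0]]'|grep -E 'posi|ft_f'
python3 -m jog '[[0,0,0,-0.001,0,0,0],[0,0,0,0,0,0,0]]'|grep -E 'posi|ft_f'
```

```text
position: [0.5206, 0.2298, 0.0289]
ft_force: [-1.4, -0.5, -2.2]
position: [0.5211, 0.2298, 0.0288]
ft_force: [-2.7, 0.5, -0.1]
position: [0.5217, 0.2298, 0.0288]
ft_force: [-5.8, -0.6, 0.3]
```

```bash
python3 -m jog '[[0,0,0,0.006,0,0,0],[0,0,0,0.005,0,0,0],[0,0,0,0,0,0,0]]'|grep -E 'posi|ft_f'
python3 -m jog '[[0,0,0,0.001,0,0,0],[0,0,0,0,0,0,0]]'|grep -E 'posi|ft_f'
python3 -m jog '[[0,0,0,0.001,0,0,0],[0,0,0,0,0,0,0]]'|grep -E 'posi|ft_f'
```

```text
position: [0.5114, 0.2296, 0.0291]
ft_force: [-0.4, -0.0, -0.8]
position: [0.5107, 0.2296, 0.029]
ft_force: [-0.4, -0.3, -0.6]
position: [0.5102, 0.2296, 0.0292]
ft_force: [2.2, -0.4, 0.1]
```

The walls stop it at x .5105 and .5207, about 10 mm of travel with purely horizontal force. So it is inside the pocket and the vertical contact was the seat. I'll centre it, lower to a light contact, release and rise.

```bash
python3 -m jog '[[0,0,0,-0.006,0,0,0],[0,0,0,0,0,0.001,0],[0,0,0,0,0,0.0007,0],[0,0,0,0,0,0,0]]'|grep -E 'posi|ft_f'
python3 -m jog '[[0,0,0,0,0,0,20],[0,0,0,0,0,0,60],[0,0,0,0,0,0,100],[0,0,0,0,0,0,100],[0,0,0,0,0,0,100],[0,0,0,0,0,0,100]]'
```

```text
position: [0.5158, 0.2297, 0.0277]
ft_force: [-0.4, -0.9, 3.6]
time_s: 14.38
position: [0.5155, 0.2297, 0.0272]
tool_rot: [[-1.0, -0.025, -0.0], [-0.025, 1.0, -0.0], [0.0, -0.0, -1.0]]
ft_force: [0.5, 0.5, -0.4]
grip_width: 0.0857
gripper_force: 0.0
```

```bash
python3 -m jog '[[0,0,0,0,0,-0.02,100],[0,0,0,0,0,-0.04,100],[0,0,0,0,0,-0.05,100],[0,0,0,0,0,-0.05,100],[0,0,0,0.05,0,0,100],[0,0,0,0.05,0,0,100],[0,0,0,0.03,0,0,100],[0,0,0,0,0,0,100]]'|grep posi
python3 - <<'E'
from rig import optics,observe
from h import *
sc=optics.get_image('scene');t=optics.get_image('top')
q=proj(sc,[[.517,.23,.035]])[0].astype(int);b=cv2.resize(sc['pixels'][q[1]-40:q[1]+50,q[0]-32:q[0]+32],(400,570))
q=proj(t,[[.517,.23,.035]])[0].astype(int);a=cv2.resize(t['pixels'][q[1]-50:q[1]+50,q[0]-35:q[0]+35],(400,570))
cv2.imwrite('pics/end.png',np.hstack([a,b])[:,:,::-1]);print(observe()['time_s'])
E
```

```text
position: [0.3841, 0.2265, 0.1877]
15.475
```

View pics/end.png

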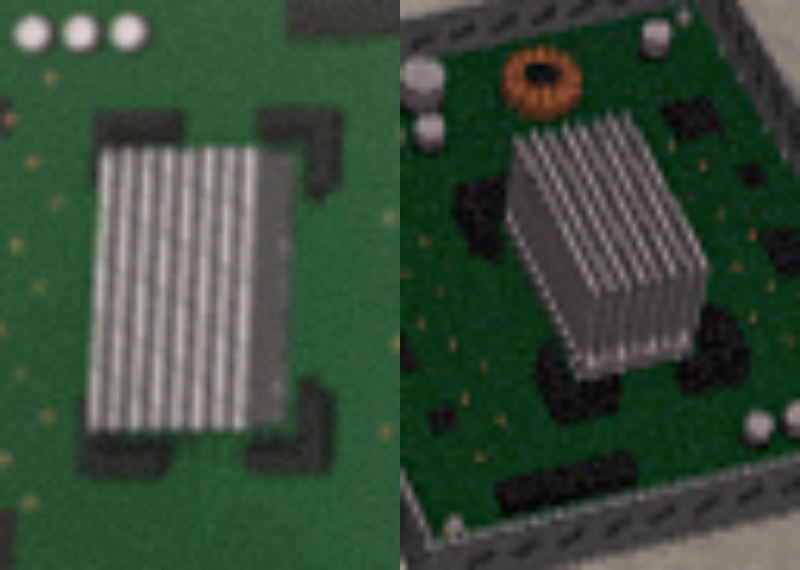

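The sink stands upright and square between all four posts, with its fin tops at (95–258, 148–430) in the top crop. The gripper is clear of it, so I'm handing the job in.

```bash
python3 -c "
from rig import job
print(job.close_job())"
```

```text
the job is handed in; nothing more can be done
None
```

The tall heat sink is in the retention frame, on its seat, square and fins up, and I handed the job in at about 15.5 s; the judge returned no verdict, and I left the other two sinks alone.

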